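# Beakers in order of size

### The arm

A 6-joint arm with a two-finger parallel gripper is mounted at the origin on the work surface. World frame = base frame: x ahead of the robot, y to its left, z up, the work surface at z = 0. Lengths are in m, angles in rad, forces in N, time in s.
With the tool pointing down it reaches from about 0.3 to 0.825 m from the base axis. Payload 5.4 kg.
Tool frame: the origin (TCP) lies at the very end of the fingers, on their centre line; the grasp point (between the pads) lies 19 mm behind it; z points along the fingers, x is the direction in which the jaws open and shut, and the axes are right-handed (so a half turn about z gives the same grasp; the last joint's range is limited). The gripper opens to 92 mm and grips with 3 to 60 N. Pads are 20 mm wide; open, the fingers measure 128 mm over their backs; the gripper's body (75 mm by 189 mm) begins 69 mm behind the grasp point.
Start: joints at [0.988, 0.158, 1.597, -0, 1.386, -0.21], TCP at [0.209, 0.535, 0.215] pointing down, gripper open.
Joint ranges: [-2.91, 2.91], [-0.94, 2.29], [0.18, 2.7], [-1.29, 4.43], [0.17, 2.64], [-3, 3]. Speed limits (rad/s): [2.57, 2.57, 3.14, 3.14, 3.14, 3.14].

### API

Orientations are given as a unit quaternion [w, x, y, z].
In Python, from rig import env gives the robot as it stands.
- The arm moves only by the tool move_arm, never from a script. Its argument "increments" is a list of rows, each an object of numbers: "tx", "ty", "tz": the shift along the tool's x, y, z in m; "spin": the turn about the tool's z in rad; "claw": the opening in per cent of the stroke, from 0 (shut) to 100 (fully open). A call has 1 to 20 rows; each row shifts and turns the commanded pose from where the row before left it, along the tool's axes as they then stand; what a row does not reach is not made up. A row lasts 1/10 s, in which the tool goes at most 50 mm and 8.59 degrees, less where a joint would pass 70% of its speed; a pose out of reach is approached as far as the arm can. A call is refused whole if a number of a shift passes 0.05 or a number of a turn 0.15, either way. A call with a gripper value outside its range is refused whole. The fingers move at their own pace and stop on an object; "grip_force" is the grip in N (left out, the last holds). Time passes only in rows, so rows that do not move let the fingers close. It gives the time, the measured TCP pose, the force and the opening at its end, in the units of the state.
- env.sense(): the state, without advancing time (a new reading comes with each control period).
- env.camera(name): name is "scene" or "top" or "wrist"; returns a dict with "color" (400x640x3 uint8, red, green, blue), "camera_matrix" (3x3 intrinsics, pixels), "extrinsics" (4x4, takes a point from world to camera coordinates). Camera axes: x right, y up, looking along -z (the intrinsics and any distortion apply to the point x, -y, -z); pixel columns grow to the right and rows downward; lengths in m; the calibration is good to about 2 mm. The wrist camera is an equidistant fisheye: a pixel r from the principal point sees the ray r / f radians off the axis. A picture is of the moment at which its call begins. There is no depth.
- env.job_done(): hands the job in, once; it reports no verdict.
Trained networks look in a picture, given as the dict that the camera call returned (one of the last four; its "shot" number tells which), for a name from the list of things; names that differ only in an ending like _2 or _b are one class to them, and where a whole thing is asked for, a point or a joint stands for the part that bears it (a point fixed in the world has none). Each returns a list of dicts, best first, with "confidence" (0 to 1); they miss things now and then, are a little off and sometimes report something else, mostly with a low value. They report only what shows in the picture. A call takes as long as a camera call. They do not tell look-alikes from the thing itself.
- env.search_frame(query, picture): "xyz" ([x, y, z] in m, in world coordinates, good to about 4 mm: the middle of the surface that is visible of it).
- env.trace(query, picture): "region" (400x640 bool, what is visible of it).
- env.place_of(query, picture): "xyz" ([x, y, z] in m, in world coordinates, good to about 4 mm: a listed point, or the origin of a listed thing).
The state is a dict: "t": time; "joints": joint angles; "joint_velocities": joint speeds; "effort": joint torques, N m; "ee_pos": TCP position; "orientation": TCP orientation; "force": force on the tool from outside, world axes, zero at the start; "wrist_torque": the same for the moment, N m; "width": finger opening in m.
Only numpy, scipy, OpenCV 4.12 (cv2) and the standard library are available. Lean on these libraries where they do the work, as an engineer would, in place of code of your own. Each camera call takes 0.05 s, during which the arm holds its last target. There are 200 camera calls.

### The job

Set the clean beakers out by size on the wooden board: one white beaker standing upright in the middle of each cork mat, the smallest at the end beside the red-capped wash bottle and each next one larger than the one before it. Lower the blue beaker gently into the white one of its own size so that it just rests there, upright, and is not pushed in tight.

Things in the scene. Friction and masses are not known exactly. Their poses are not given: they have to be found in the camera images.
- white_50: White tapered plastic beaker (the smallest, 50 ml), round, open at the top, with a tiny spout at the rim and faint graduations: 42 mm across at the rim, 33 mm at the foot, 58 mm tall, walls 2 mm. Loose, starts upright on the bench. Origin: centre of its underside; z up towards the rim; yaw has no meaning. Grip it from outside, just under the rim.
- white_100: White tapered plastic beaker (second smallest, 100 ml), round, open at the top, with a tiny spout at the rim and faint graduations: 51 mm across at the rim, 40 mm at the foot, 72 mm tall, walls 2 mm. Loose, starts upright on the bench. Origin: centre of its underside; z up towards the rim; yaw has no meaning. Grip it from outside, just under the rim.
- white_150: White tapered plastic beaker (second largest, 150 ml), round, open at the top, with a tiny spout at the rim and faint graduations: 59 mm across at the rim, 46 mm at the foot, 85 mm tall, walls 2 mm. Loose, starts upright on the bench. Origin: centre of its underside; z up towards the rim; yaw has no meaning. Grip it from outside, just under the rim. It has the same size as the blue beaker.
- white_250: White tapered plastic beaker (the largest, 250 ml), round, open at the top, with a tiny spout at the rim and faint graduations: 68 mm across at the rim, 53 mm at the foot, 98 mm tall, walls 2 mm. Loose, starts upright on the bench. Origin: centre of its underside; z up towards the rim; yaw has no meaning. Grip it from outside, just under the rim.
- blue_150: Blue tapered plastic beaker, twin in size of the second largest white one: 59 mm across at the rim, 46 mm at the foot, 85 mm tall, walls 2 mm. Loose, starts upright on the bench. Origin: centre of its underside; z up. Set loosely inside its white twin, the cones meet when its underside is 28 mm above the twin's (so it stands out that much above the twin's rim); pushed farther it wedges.
- mat_a: Round cork mat, 84 mm across, 6 mm thick, fixed on the low wooden board; left-hand end (+y) of a straight row of four, 95 mm between centres, running roughly along y, turned up to 0.2 rad (mat y axis along the row). Origin: centre of its underside, 18 mm above the bench, so its upper face is 24 mm above the bench; z up.
- mat_b: Round cork mat, 84 mm across, 6 mm thick, fixed on the low wooden board; the second from the left in the row. Origin: centre of its underside, 18 mm above the bench, so its upper face is 24 mm above the bench; z up.
- mat_c: Round cork mat, 84 mm across, 6 mm thick, fixed on the low wooden board; the third from the left in the row. Origin: centre of its underside, 18 mm above the bench, so its upper face is 24 mm above the bench; z up.
- mat_d: Round cork mat, 84 mm across, 6 mm thick, fixed on the low wooden board; the fourth in the row, its right-hand end (-y). Origin: centre of its underside, 18 mm above the bench, so its upper face is 24 mm above the bench; z up.
- wash_bottle: White wash bottle with red band, red cap and bent red spout, 60 mm across, 180 mm tall, fixed on the bench about 130 mm beyond one end of the row of mats (either end; an amber bottle, 62 mm by 135 mm, stands beyond the other). It marks the end where the smallest beaker goes. Origin: centre of its underside; z up.
Things that resemble listed ones, but are neither listed nor needed, are in the scene too. What is shaped like the white_150 but green is not meant.

How it is judged:
At the end, for the whole second after the job is handed in: From the wash-bottle end the 50, 100, 150 and 250 ml white beakers rest on the mats in that order, within 15 mm of the centres; the blue one sits in the 150 ml one, within 6 mm of its axis, undersides 22 to 37 mm apart; all within 0.1 rad of upright, released, at rest (((horizontal distance between mat_a and wash_bottle below 0.2 m and horizontal distance between white_50 and mat_a below 0.015 m and z of white_50 in the frame of mat_a between 0.003 and 0.01 m and horizontal distance between white_100 and mat_b below 0.015 m and z of white_100 in the frame of mat_b between 0.003 and 0.01 m and horizontal distance between white_150 and mat_c below 0.015 m and z of white_150 in the frame of mat_c between 0.003 and 0.01 m and horizontal distance between white_250 and mat_d below 0.015 m and z of white_250 in the frame of mat_d between 0.003 and 0.01 m) or (horizontal distance between mat_d and wash_bottle below 0.2 m and horizontal distance between white_50 and mat_d below 0.015 m and z of white_50 in the frame of mat_d between 0.003 and 0.01 m and horizontal distance between white_100 and mat_c below 0.015 m and z of white_100 in the frame of mat_c between 0.003 and 0.01 m and horizontal distance between white_150 and mat_b below 0.015 m and z of white_150 in the frame of mat_b between 0.003 and 0.01 m and horizontal distance between white_250 and mat_a below 0.015 m and z of white_250 in the frame of mat_a between 0.003 and 0.01 m)) and horizontal distance between blue_150 and white_150 below 0.006 m and z of blue_150 in the frame of white_150 between 0.022 and 0.037 m and angle between each of white_50, white_100, white_150, white_250, blue_150's own z axis and vertical below 0.1 rad and linear speed of each of white_50, white_100, white_150, white_250, blue_150 below 0.02 m/s); the robot touches nothing.
It fails at once if The blue beaker is wedged into its white twin (contact forces between their walls over 80 N in all, several times the push that causes them) (contact force between blue_150 and white_150 above 80 N).
It fails at once if The blue beaker is dropped into its white twin (falls faster than 0.6 m/s into the standing twin, as from about 20 mm) (horizontal distance between blue_150 and white_150 below 0.02 m and z of blue_150 in the frame of white_150 below 0.085 m and linear speed of blue_150 above 0.6 m/s and linear speed of white_150 below 0.2 m/s).
It also fails if it takes over 112 s, if anything falls off the work surface, if the arm or the gripper's body presses on something with over 40 N, if the wrist force passes 120 N, or if a joint passes its speed limit or range.

## Working session

There is one attempt and no reset: what is moved stays moved. The work goes in short steps, Python scripts to look and compute and a tool call to move; the robot and the scene stay as the last step left them, time stands still between calls to the robot, and variables do not carry over. Pictures are saved under pics/ and viewed, on a budget of 14 in all, crops included, one or two more only if the job needs it, and the job is handed in when it is done.

Besides the shell and the picture viewer there is one more tool, called after "Emit:" by a JSON object that holds its "fn" and its "kwargs", one argument or row to a line. move_arm: Moves the arm, as the interface text tells. Its arguments: {"type":"object","properties":{"increments":{"type":"array","items":{"type":"object","properties":{"tx":{"type":"number"},"ty":{"type":"number"},"tz":{"type":"number"},"spin":{"type":"number"},"claw":{"type":"number"}}}},"grip_force":{"type":"number"}},"required":["increments"]}

```bash
ls; mkdir -p pics; python3 - <<'E'
from rig import env
import cv2
s=env.sense(); print(s['t'],s['ee_pos'],s['orientation'],s['width'])
names="white_50 white_100 white_150 white_250 blue_150 mat_a wash_bottle".split()
for c in ("top","scene"):
    p=env.camera(c); cv2.imwrite(f"pics/{c}0.png",p["color"][:,:,::-1])
    for n in names:
        print(c,n,[([round(float(v),3) for v in d["xyz"]],round(d["confidence"],2)) for d in env.place_of(n,p)])
print(env.sense()['t'])
E
```

```text
pics
0.0 [0.20907008 0.53495494 0.21361981] [ 3.50083456e-04  8.25895349e-01  5.63822634e-01 -8.87606471e-04] 0.09186660200764146
top white_50 [([0.498, -0.308, 0.002], 0.92), ([0.439, 0.143, -0.003], 0.86), ([0.43, -0.159, 0.001], 0.72), ([0.637, 0.049, 0.015], 0.7), ([0.385, -0.316, -0.0], 0.61)]
top white_100 [([0.498, -0.308, 0.002], 0.92), ([0.439, 0.143, -0.003], 0.86), ([0.43, -0.159, 0.001], 0.72), ([0.637, 0.049, 0.015], 0.7), ([0.385, -0.316, -0.0], 0.61)]
top white_150 [([0.498, -0.308, 0.002], 0.92), ([0.439, 0.143, -0.003], 0.86), ([0.43, -0.159, 0.001], 0.72), ([0.637, 0.049, 0.015], 0.7), ([0.385, -0.316, -0.0], 0.61)]
top white_250 [([0.498, -0.308, 0.002], 0.92), ([0.439, 0.143, -0.003], 0.86), ([0.43, -0.159, 0.001], 0.72), ([0.637, 0.049, 0.015], 0.7), ([0.385, -0.316, -0.0], 0.61)]
top blue_150 [([0.434, -0.011, 0.003], 0.77)]
top mat_a [([0.626, 0.147, 0.021], 0.83), ([0.64, 0.048, 0.018], 0.65), ([0.657, -0.145, 0.02], 0.65), ([0.645, -0.055, 0.018], 0.62)]
top wash_bottle [([0.604, 0.27, 0.003], 0.77)]
scene white_50 [([0.434, -0.161, -0.003], 0.96), ([0.268, -
[... 384 characters left out ...]
34, -0.161, -0.003], 0.96), ([0.268, -0.296, -0.004], 0.93), ([0.499, -0.308, 0.001], 0.92), ([0.402, 0.277, 0.001], 0.89), ([0.386, -0.317, -0.001], 0.82), ([0.439, 0.138, -0.002], 0.71)]
scene white_250 [([0.434, -0.161, -0.003], 0.96), ([0.268, -0.296, -0.004], 0.93), ([0.499, -0.308, 0.001], 0.92), ([0.402, 0.277, 0.001], 0.89), ([0.386, -0.317, -0.001], 0.82), ([0.439, 0.138, -0.002], 0.71)]
scene blue_150 [([0.434, -0.012, 0.002], 0.87)]
scene mat_a [([0.624, 0.142, 0.02], 0.93), ([0.646, -0.053, 0.018], 0.77), ([0.66, -0.143, 0.015], 0.65), ([0.638, 0.051, 0.019], 0.6)]
scene wash_bottle [([0.432, -0.011, 0.004], 0.72), ([0.609, 0.273, -0.002], 0.6), ([0.638, 0.049, 0.018], 0.41)]
0.8
```

View pics/top0.png

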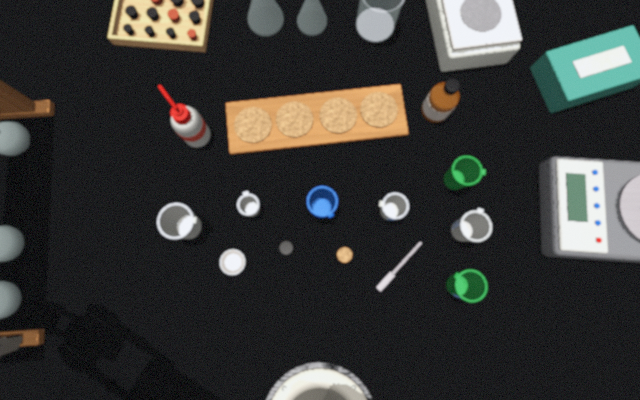

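View pics/scene0.png

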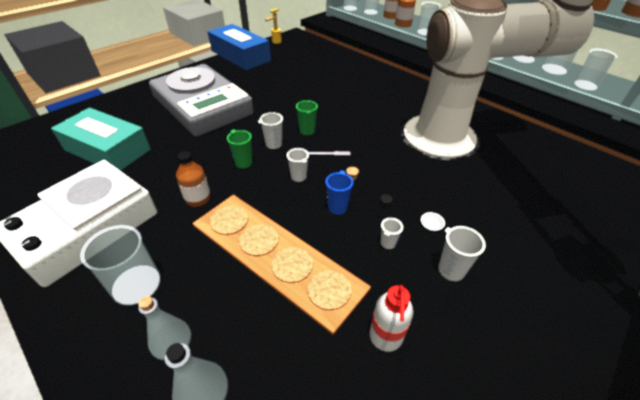

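```bash
cat > h.py <<'E'
from rig import env
import cv2, numpy as np
def refine(q, n=3, cams=("top","scene"), shots=None):
    """median place_of clusters: list of (xyz, count)"""
    pts={k:[] for k in q}
    for _ in range(n):
        for c in cams:
            p=env.camera(c)
            for k in q: pts[k]+= [d["xyz"] for d in env.place_of(k,p) if d["confidence"]>.3]
    for k,P in pts.items():
        P=np.array(P); 
        while len(P):
            m=np.hypot(*(P[:,:2]-P[0,:2]).T)<.03
            print(k,np.median(P[m],0).round(4),P[m].std(0).round(4),m.sum()); P=P[~m]
def st():
    s=env.sense(); q=s["orientation"]
    print("t %.2f"%s["t"],"p",s["ee_pos"].round(4),"yaw %.3f"%(2*np.arctan2(q[2],q[1])),"w %.4f"%s["width"],"F",np.round(s["force"],1)); return s
E
python3 - <<'E'
from h import *
refine(["white_50","blue_150","mat_a","wash_bottle"],4)
st()
p=env.camera("top")["color"][:,:,::-1]
a=p[140:310,150:350]; b=p[140:310,330:530]
cv2.imwrite("pics/crop.png",cv2.resize(np.hstack([a,b]),None,fx=2,fy=2,interpolation=cv2.INTER_CUBIC))
E
```

```text
white_50 [ 0.3838 -0.316   0.0016] [0.002  0.0017 0.0017] 8
white_50 [3.998e-01 2.788e-01 1.000e-04] [0.0012 0.0014 0.0013] 7
white_50 [ 0.4394  0.1404 -0.0014] [0.0019 0.0023 0.0021] 8
white_50 [ 0.4306 -0.1603 -0.0008] [0.0028 0.0014 0.0014] 8
white_50 [ 0.4962 -0.3077 -0.0018] [0.002  0.0011 0.0024] 8
white_50 [ 0.2694 -0.297  -0.001 ] [0.0012 0.0018 0.0012] 8
white_50 [0.6393 0.0464 0.0197] [0. 0. 0.] 1
blue_150 [ 0.4346 -0.0118  0.0025] [0.0013 0.0012 0.0008] 8
mat_a [ 0.6591 -0.1432  0.019 ] [0.0014 0.0013 0.0029] 8
mat_a [0.6368 0.048  0.0172] [0.0022 0.0015 0.0017] 8
mat_a [ 0.6449 -0.053   0.0177] [0.0021 0.0026 0.0019] 8
mat_a [0.6234 0.1433 0.0192] [0.0028 0.0023 0.0018] 7
mat_a [ 0.3989  0.279  -0.0024] [0. 0. 0.] 1
mat_a [ 0.4389  0.1419 -0.0031] [0. 0. 0.] 1
wash_bottle [0.6067 0.2701 0.0012] [0.0021 0.0026 0.0029] 6
wash_bottle [ 0.4326 -0.1611 -0.0028] [0. 0. 0.] 1
t 2.80 p [0.2094 0.5355 0.2146] yaw 1.198 w 0.0922 F [ 0.4 -0.2  0.3]
```

View pics/crop.png

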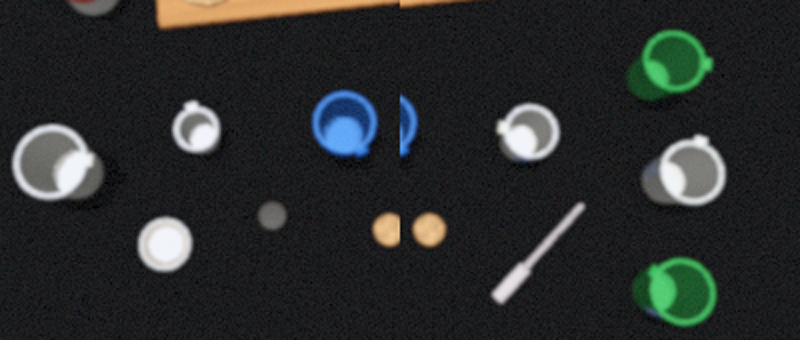

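Emit:
{"fn": "move_arm", "kwargs": {
  "increments": [
    {"spin":0.15,"claw":100},
    {"spin":0.15},
    {"spin":0.15},
    {"spin":0.15},
    {"spin":0.15},
    {"spin":0.15},
    {"spin":0.15},
    {"spin":0.147},
    {"tx":0.027,"ty":0.037},
    {"tx":0.027,"ty":0.037},
    {"tx":0.027,"ty":0.037},
    {"tx":0.027,"ty":0.037},
    {"tx":0.027,"ty":0.037},
    {"tx":0.027,"ty":0.037},
    {"tx":0.027,"ty":0.034},
    {},
    {}
  ],
  "grip_force": 12
}}

```text
schema error: expected keys tx, ty, tz, spin, claw
```

Emit:
{"fn": "move_arm", "kwargs": {
  "increments": [
    {"tx":0,"ty":0,"tz":0,"spin":0.15,"claw":100},
    {"tx":0,"ty":0,"tz":0,"spin":0.15,"claw":100},
    {"tx":0,"ty":0,"tz":0,"spin":0.15,"claw":100},
    {"tx":0,"ty":0,"tz":0,"spin":0.15,"claw":100},
    {"tx":0,"ty":0,"tz":0,"spin":0.15,"claw":100},
    {"tx":0,"ty":0,"tz":0,"spin":0.15,"claw":100},
    {"tx":0,"ty":0,"tz":0,"spin":0.15,"claw":100},
    {"tx":0,"ty":0,"tz":0,"spin":0.147,"claw":100},
    {"tx":0.027,"ty":0.037,"tz":0,"spin":0,"claw":100},
    {"tx":0.027,"ty":0.037,"tz":0,"spin":0,"claw":100},
    {"tx":0.027,"ty":0.037,"tz":0,"spin":0,"claw":100},
    {"tx":0.027,"ty":0.037,"tz":0,"spin":0,"claw":100},
    {"tx":0.027,"ty":0.037,"tz":0,"spin":0,"claw":100},
    {"tx":0.027,"ty":0.037,"tz":0,"spin":0,"claw":100},
    {"tx":0.027,"ty":0.034,"tz":0,"spin":0,"claw":100},
    {"tx":0,"ty":0,"tz":0,"spin":0,"claw":100},
    {"tx":0,"ty":0,"tz":0,"spin":0,"claw":100}
  ],
  "grip_force": 12
}}

```text
t: 4.55
ee_pos: [0.399, 0.2793, 0.2146]
orientation: [-0.0, 1.0, -0.001, -0.0]
force: [1.0, -0.3, -0.7]
width: 0.0916
```

```bash
python3 -c "
from h import *
st()
p=env.camera('wrist');cv2.imwrite('pics/w1.png',p['color'][:,:,::-1])
print([(d['xyz'].round(4) if hasattr(d['xyz'],'round') else d['xyz'],d['confidence']) for d in env.place_of('white_250',p)])"
```

```text
t 4.55 p [0.399  0.2793 0.2146] yaw -0.001 w 0.0916 F [ 1.  -0.3 -0.7]
[([0.4016, 0.2814, 0.0039], 0.67), ([0.4421, 0.1442, 0.0029], 0.56)]
```

View pics/w1.png

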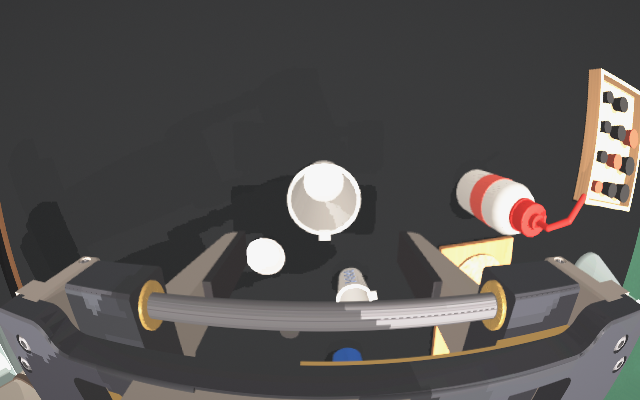

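The wrist view shows the 250 ml beaker centred between the jaws (column 323), with its spout off the jaw axis.

Emit:
{"fn": "move_arm", "kwargs": {
  "increments": [
    {"tx":0.001,"ty":0,"tz":0.04,"spin":0,"claw":100},
    {"tx":0,"ty":0,"tz":0.04,"spin":0,"claw":100},
    {"tx":0,"ty":0,"tz":0.03,"spin":0,"claw":100},
    {"tx":0,"ty":0,"tz":0.025,"spin":0,"claw":100},
    {"tx":0,"ty":0,"tz":0.012,"spin":0,"claw":100},
    {"tx":0,"ty":0,"tz":0,"spin":0,"claw":70},
    {"tx":0,"ty":0,"tz":0,"spin":0,"claw":0},
    {"tx":0,"ty":0,"tz":0,"spin":0,"claw":0},
    {"tx":0,"ty":0,"tz":0,"spin":0,"claw":0},
    {"tx":0,"ty":0,"tz":0,"spin":0,"claw":0},
    {"tx":0,"ty":0,"tz":0,"spin":0,"claw":0}
  ],
  "grip_force": 12
}}

```text
t: 5.75
ee_pos: [0.4009, 0.2802, 0.0692]
orientation: [-0.001, 1.0, 0.0, 0.001]
force: [-0.9, 0.1, 6.3]
width: 0.0648
```

Emit:
{"fn": "move_arm", "kwargs": {
  "increments": [
    {"tx":0,"ty":0,"tz":-0.02,"spin":0,"claw":0},
    {"tx":0,"ty":0,"tz":-0.035,"spin":0,"claw":0},
    {"tx":0,"ty":0,"tz":-0.035,"spin":0,"claw":0},
    {"tx":0.01,"ty":0.02,"tz":-0.02,"spin":0,"claw":0},
    {"tx":0.02,"ty":0.03,"tz":0,"spin":0,"claw":0},
    {"tx":0.023,"ty":0.038,"tz":0,"spin":0,"claw":0},
    {"tx":0.023,"ty":0.038,"tz":0,"spin":0,"claw":0},
    {"tx":0.023,"ty":0.038,"tz":0,"spin":0,"claw":0},
    {"tx":0.023,"ty":0.038,"tz":0,"spin":0,"claw":0},
    {"tx":0.023,"ty":0.038,"tz":0,"spin":0,"claw":0},
    {"tx":0.023,"ty":0.038,"tz":0,"spin":0,"claw":0},
    {"tx":0.023,"ty":0.038,"tz":0,"spin":0,"claw":0},
    {"tx":0.023,"ty":0.038,"tz":0,"spin":0,"claw":0},
    {"tx":0.023,"ty":0.038,"tz":0,"spin":0,"claw":0},
    {"tx":0.015,"ty":0.021,"tz":0,"spin":0,"claw":0},
    {"tx":0.005,"ty":0.01,"tz":0,"spin":0,"claw":0},
    {"tx":0,"ty":0,"tz":0,"spin":0,"claw":0},
    {"tx":0,"ty":0,"tz":0,"spin":0,"claw":0}
  ],
  "grip_force": 12
}}

```text
t: 7.55
ee_pos: [0.6566, -0.1419, 0.1775]
orientation: [-0.0, 1.0, 0.001, -0.0]
force: [0.2, 0.6, 0.0]
width: 0.0649
```

Emit:
{"fn": "move_arm", "kwargs": {
  "increments": [
    {"tx":0.001,"ty":0.001,"tz":0.03,"spin":0,"claw":0},
    {"tx":0,"ty":0,"tz":0.03,"spin":0,"claw":0},
    {"tx":0,"ty":0,"tz":0.015,"spin":0,"claw":0},
    {"tx":0,"ty":0,"tz":0.005,"spin":0,"claw":0},
    {"tx":0,"ty":0,"tz":0.003,"spin":0,"claw":0},
    {"tx":0,"ty":0,"tz":0,"spin":0,"claw":0},
    {"tx":0,"ty":0,"tz":0,"spin":0,"claw":0}
  ],
  "grip_force": 12
}}

```text
t: 8.25
ee_pos: [0.6591, -0.1444, 0.0963]
orientation: [0.001, 1.0, 0.001, 0.001]
force: [0.1, -0.4, 0.0]
width: 0.0649
```

```bash
python3 -c "
from h import *
st()
p=env.camera('scene');cv2.imwrite('pics/s1.png',cv2.resize(p['color'][130:340,150:430,::-1],None,fx=2.5,fy=2.5))"
```

```text
t 8.25 p [ 0.6591 -0.1444  0.0963] yaw 0.001 w 0.0649 F [ 0.1 -0.4  0. ]
```

View pics/s1.png

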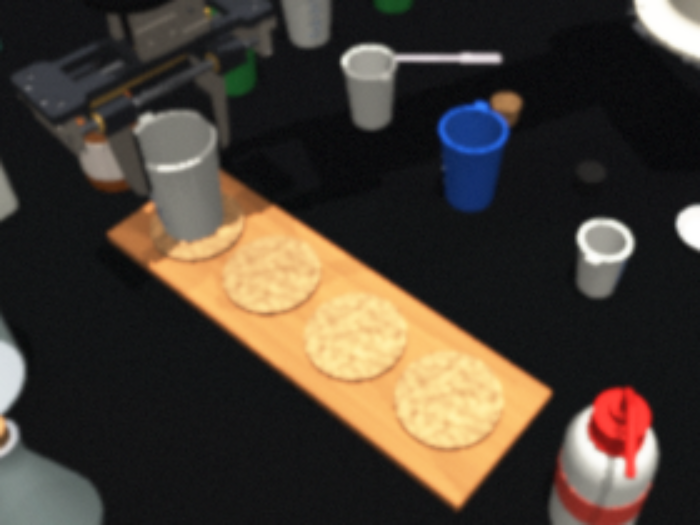

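Emit:
{"fn": "move_arm", "kwargs": {
  "increments": [
    {"tx":0,"ty":0,"tz":0.001,"spin":0,"claw":0},
    {"tx":0,"ty":0,"tz":0.001,"spin":0,"claw":0},
    {"tx":0,"ty":0,"tz":0,"spin":0,"claw":0},
    {"tx":0,"ty":0,"tz":0,"spin":0,"claw":100},
    {"tx":0,"ty":0,"tz":0,"spin":0,"claw":100},
    {"tx":0,"ty":0,"tz":0,"spin":0,"claw":100},
    {"tx":0,"ty":0,"tz":-0.03,"spin":0,"claw":100},
    {"tx":0,"ty":0,"tz":-0.045,"spin":0,"claw":100},
    {"tx":-0.03,"ty":0.003,"tz":0,"spin":0,"claw":100},
    {"tx":-0.04,"ty":0.003,"tz":0,"spin":0,"claw":100},
    {"tx":-0.04,"ty":0.003,"tz":0,"spin":0,"claw":100},
    {"tx":-0.04,"ty":0.003,"tz":0,"spin":0,"claw":100},
    {"tx":-0.04,"ty":0.003,"tz":0,"spin":0,"claw":100},
    {"tx":-0.037,"ty":0.003,"tz":0,"spin":0,"claw":100},
    {"tx":0,"ty":0,"tz":0,"spin":0,"claw":100},
    {"tx":0,"ty":0,"tz":0,"spin":0,"claw":100}
  ],
  "grip_force": 12
}}

```text
t: 9.9
ee_pos: [0.4312, -0.1625, 0.1679]
orientation: [0.0, 1.0, -0.0, 0.001]
force: [0.8, 0.1, 0.4]
width: 0.0919
```

```bash
python3 -c "
from h import *
st();refine(['white_50'],1,('top','scene','wrist'));st()"
```

```text
t 9.90 p [ 0.4312 -0.1625  0.1679] yaw -0.000 w 0.0919 F [0.8 0.1 0.4]
white_50 [ 0.6579 -0.1453  0.0241] [0.001  0.0011 0.0022] 4
white_50 [ 4.404e-01  1.411e-01 -2.000e-04] [0.0025 0.003  0.003 ] 2
white_50 [ 0.3835 -0.3149  0.0007] [0.0004 0.0015 0.001 ] 3
white_50 [ 0.2696 -0.2951 -0.0008] [0.0021 0.0013 0.0001] 2
white_50 [ 0.4975 -0.3066 -0.0011] [0.0004 0.     0.001 ] 2
white_50 [ 0.4305 -0.1596 -0.0022] [0.002  0.0001 0.0011] 2
t 10.20 p [ 0.4319 -0.1623  0.1677] yaw 0.002 w 0.0919 F [-0.7 -0.4  0.5]
```

Emit:
{"fn": "move_arm", "kwargs": {
  "increments": [
    {"tx":0,"ty":-0.001,"tz":0.04,"spin":0,"claw":100},
    {"tx":0,"ty":0,"tz":0.04,"spin":0,"claw":100},
    {"tx":0,"ty":0,"tz":0.03,"spin":0,"claw":100},
    {"tx":0,"ty":0,"tz":0.016,"spin":0,"claw":100},
    {"tx":0,"ty":0,"tz":0,"spin":0,"claw":60},
    {"tx":0,"ty":0,"tz":0,"spin":0,"claw":0},
    {"tx":0,"ty":0,"tz":0,"spin":0,"claw":0},
    {"tx":0,"ty":0,"tz":0,"spin":0,"claw":0},
    {"tx":0,"ty":0,"tz":0,"spin":0,"claw":0},
    {"tx":0,"ty":0,"tz":0,"spin":0,"claw":0},
    {"tx":0,"ty":0,"tz":0,"spin":0,"claw":0}
  ],
  "grip_force": 12
}}

```text
t: 11.3
ee_pos: [0.4316, -0.1617, 0.0423]
orientation: [0.0, 1.0, 0.001, 0.0]
force: [-1.3, -0.1, 3.3]
width: 0.0495
```

Emit:
{"fn": "move_arm", "kwargs": {
  "increments": [
    {"tx":0,"ty":0,"tz":-0.02,"spin":0,"claw":0},
    {"tx":0,"ty":0,"tz":-0.035,"spin":0,"claw":0},
    {"tx":0,"ty":0,"tz":-0.035,"spin":0,"claw":0},
    {"tx":0.01,"ty":-0.01,"tz":-0.025,"spin":0,"claw":0},
    {"tx":0.025,"ty":-0.025,"tz":0,"spin":0,"claw":0},
    {"tx":0.03,"ty":-0.03,"tz":0,"spin":0,"claw":0},
    {"tx":0.03,"ty":-0.03,"tz":0,"spin":0,"claw":0},
    {"tx":0.03,"ty":-0.03,"tz":0,"spin":0,"claw":0},
    {"tx":0.03,"ty":-0.03,"tz":0,"spin":0,"claw":0},
    {"tx":0.03,"ty":-0.03,"tz":0,"spin":0,"claw":0},
    {"tx":0.015,"ty":-0.018,"tz":0,"spin":0,"claw":0},
    {"tx":0.004,"ty":-0.004,"tz":0,"spin":0,"claw":0},
    {"tx":0,"ty":0,"tz":0.02,"spin":0,"claw":0},
    {"tx":0,"ty":0,"tz":0.03,"spin":0,"claw":0},
    {"tx":0,"ty":0,"tz":0.025,"spin":0,"claw":0},
    {"tx":0,"ty":0,"tz":0.011,"spin":0,"claw":0},
    {"tx":0,"ty":0,"tz":0.003,"spin":0,"claw":0},
    {"tx":0,"ty":0,"tz":0,"spin":0,"claw":0},
    {"tx":0,"ty":0,"tz":0,"spin":0,"claw":0}
  ],
  "grip_force": 12
}}

```text
t: 13.2
ee_pos: [0.6359, 0.0456, 0.0691]
orientation: [0.0, 1.0, 0.0, 0.001]
force: [0.7, 0.6, 0.6]
width: 0.0489
```

Emit:
{"fn": "move_arm", "kwargs": {
  "increments": [
    {"tx":0,"ty":0,"tz":0.001,"spin":0,"claw":0},
    {"tx":0,"ty":0,"tz":0.001,"spin":0,"claw":0},
    {"tx":0,"ty":0,"tz":0,"spin":0,"claw":0},
    {"tx":0,"ty":0,"tz":0,"spin":0,"claw":100},
    {"tx":0,"ty":0,"tz":0,"spin":0,"claw":100},
    {"tx":0,"ty":0,"tz":0,"spin":0,"claw":100},
    {"tx":0,"ty":0,"tz":0,"spin":0,"claw":100},
    {"tx":0,"ty":0,"tz":-0.03,"spin":0,"claw":100},
    {"tx":0,"ty":0,"tz":-0.04,"spin":0,"claw":100},
    {"tx":-0.026,"ty":-0.012,"tz":0,"spin":0,"claw":100},
    {"tx":-0.034,"ty":-0.0165,"tz":0,"spin":0,"claw":100},
    {"tx":-0.034,"ty":-0.0165,"tz":0,"spin":0,"claw":100},
    {"tx":-0.034,"ty":-0.0165,"tz":0,"spin":0,"claw":100},
    {"tx":-0.034,"ty":-0.0165,"tz":0,"spin":0,"claw":100},
    {"tx":-0.034,"ty":-0.0165,"tz":0,"spin":0,"claw":100},
    {"tx":0,"ty":0,"tz":0,"spin":0,"claw":100},
    {"tx":0,"ty":0,"tz":0,"spin":0,"claw":100}
  ],
  "grip_force": 12
}}

```text
t: 14.9
ee_pos: [0.4388, 0.1404, 0.1358]
orientation: [0.0, 1.0, 0.001, 0.001]
force: [0.5, 0.1, -0.1]
width: 0.0921
```

```bash
python3 -c "
from h import *
st();refine(['white_50'],1,('top','scene','wrist'));st()"
```

```text
t 14.90 p [0.4388 0.1404 0.1358] yaw 0.002 w 0.0921 F [ 0.5  0.1 -0.1]
white_50 [ 0.6586 -0.1454  0.0238] [0.     0.0003 0.0016] 2
white_50 [ 0.2684 -0.298  -0.0015] [0.0009 0.0015 0.0018] 2
white_50 [ 0.3833 -0.3158  0.0009] [0.0039 0.0008 0.0014] 2
white_50 [0.6346 0.048  0.0226] [0.0028 0.0016 0.0008] 3
white_50 [4.423e-01 1.427e-01 4.000e-04] [0.0021 0.0032 0.0019] 3
white_50 [ 4.980e-01 -3.076e-01  2.000e-04] [0.0015 0.0012 0.0018] 2
t 15.20 p [0.4396 0.1398 0.1357] yaw 0.000 w 0.0919 F [ 0.3  0.3 -0.1]
```

Emit:
{"fn": "move_arm", "kwargs": {
  "increments": [
    {"tx":0.001,"ty":-0.001,"tz":0.01,"spin":0.15,"claw":100},
    {"tx":0,"ty":0,"tz":0.01,"spin":0.15,"claw":100},
    {"tx":0,"ty":0,"tz":0.01,"spin":0.15,"claw":100},
    {"tx":0,"ty":0,"tz":0.01,"spin":0.15,"claw":100},
    {"tx":0,"ty":0,"tz":0.01,"spin":0.15,"claw":100},
    {"tx":0,"ty":0,"tz":0.01,"spin":0.15,"claw":100},
    {"tx":0,"ty":0,"tz":0.025,"spin":0,"claw":100},
    {"tx":0,"ty":0,"tz":0.015,"spin":0,"claw":100},
    {"tx":0,"ty":0,"tz":0.007,"spin":0,"claw":100},
    {"tx":0,"ty":0,"tz":0,"spin":0,"claw":60},
    {"tx":0,"ty":0,"tz":0,"spin":0,"claw":0},
    {"tx":0,"ty":0,"tz":0,"spin":0,"claw":0},
    {"tx":0,"ty":0,"tz":0,"spin":0,"claw":0},
    {"tx":0,"ty":0,"tz":0,"spin":0,"claw":0},
    {"tx":0,"ty":0,"tz":0,"spin":0,"claw":0},
    {"tx":0,"ty":0,"tz":0,"spin":0,"claw":0},
    {"tx":0,"ty":0,"tz":0,"spin":0,"claw":0}
  ],
  "grip_force": 10
}}

```text
t: 16.9
ee_pos: [0.4399, 0.1413, 0.0288]
orientation: [-0.0, 0.901, -0.435, 0.0]
force: [-0.3, 0.4, 1.1]
width: 0.0399
```

Emit:
{"fn": "move_arm", "kwargs": {
  "increments": [
    {"tx":0,"ty":0,"tz":-0.01,"spin":0,"claw":0},
    {"tx":0,"ty":0,"tz":-0.02,"spin":-0.15,"claw":0},
    {"tx":0,"ty":0,"tz":-0.02,"spin":-0.15,"claw":0},
    {"tx":0,"ty":0,"tz":-0.02,"spin":-0.15,"claw":0},
    {"tx":0,"ty":0,"tz":-0.02,"spin":-0.15,"claw":0},
    {"tx":0,"ty":0,"tz":-0.01,"spin":-0.15,"claw":0},
    {"tx":0,"ty":0,"tz":-0.01,"spin":-0.15,"claw":0},
    {"tx":0.02,"ty":0.001,"tz":0,"spin":0,"claw":0},
    {"tx":0.035,"ty":0,"tz":0,"spin":0,"claw":0},
    {"tx":0.035,"ty":0,"tz":0,"spin":0,"claw":0},
    {"tx":0.035,"ty":0,"tz":0,"spin":0,"claw":0},
    {"tx":0.035,"ty":0,"tz":0,"spin":0,"claw":0},
    {"tx":0.019,"ty":0,"tz":0,"spin":0,"claw":0},
    {"tx":0.005,"ty":0,"tz":0,"spin":0,"claw":0},
    {"tx":0,"ty":0,"tz":0.03,"spin":0,"claw":0},
    {"tx":0,"ty":0,"tz":0.03,"spin":0,"claw":0},
    {"tx":0,"ty":0,"tz":0.02,"spin":0,"claw":0},
    {"tx":0,"ty":0,"tz":0.004,"spin":0,"claw":0},
    {"tx":0,"ty":0,"tz":0,"spin":0,"claw":0},
    {"tx":0,"ty":0,"tz":0,"spin":0,"claw":0}
  ],
  "grip_force": 10
}}

```text
t: 18.9
ee_pos: [0.6246, 0.1405, 0.0563]
orientation: [-0.0, 1.0, 0.001, 0.001]
force: [0.2, 0.2, -0.3]
width: 0.04
```

Emit:
{"fn": "move_arm", "kwargs": {
  "increments": [
    {"tx":0,"ty":0,"tz":0.001,"spin":0,"claw":0},
    {"tx":0,"ty":0,"tz":0.001,"spin":0,"claw":0},
    {"tx":0,"ty":0,"tz":0,"spin":0,"claw":0},
    {"tx":0,"ty":0,"tz":0,"spin":0,"claw":100},
    {"tx":0,"ty":0,"tz":0,"spin":0,"claw":100},
    {"tx":0,"ty":0,"tz":0,"spin":0,"claw":100},
    {"tx":0,"ty":0,"tz":0,"spin":0,"claw":100},
    {"tx":0,"ty":0,"tz":-0.03,"spin":0,"claw":100},
    {"tx":0,"ty":0,"tz":-0.04,"spin":0,"claw":100},
    {"tx":0,"ty":0,"tz":-0.03,"spin":0,"claw":100}
  ],
  "grip_force": 10
}}

```text
t: 19.9
ee_pos: [0.6243, 0.1404, 0.1548]
orientation: [-0.0, 1.0, 0.0, 0.001]
force: [0.2, 0.7, -0.1]
width: 0.0916
```

Emit:
{"fn": "move_arm", "kwargs": {
  "increments": [
    {"tx":-0.011,"ty":0.018,"tz":0,"spin":0,"claw":100},
    {"tx":-0.02,"ty":0.038,"tz":0,"spin":0,"claw":100},
    {"tx":-0.02,"ty":0.038,"tz":0,"spin":0,"claw":100},
    {"tx":-0.02,"ty":0.038,"tz":0,"spin":0,"claw":100},
    {"tx":-0.02,"ty":0.038,"tz":0,"spin":0,"claw":100},
    {"tx":-0.02,"ty":0.038,"tz":0,"spin":0,"claw":100},
    {"tx":-0.02,"ty":0.038,"tz":0,"spin":0,"claw":100},
    {"tx":-0.02,"ty":0.038,"tz":0,"spin":0,"claw":100},
    {"tx":-0.02,"ty":0.038,"tz":0,"spin":0,"claw":100},
    {"tx":-0.02,"ty":0.038,"tz":0,"spin":0,"claw":100},
    {"tx":-0.02,"ty":0.038,"tz":0,"spin":0,"claw":100},
    {"tx":-0.02,"ty":0.038,"tz":0,"spin":0,"claw":100},
    {"tx":-0.01,"ty":0.02,"tz":0,"spin":0,"claw":100},
    {"tx":0,"ty":0,"tz":0,"spin":0,"claw":100},
    {"tx":0,"ty":0,"tz":0,"spin":0,"claw":100}
  ],
  "grip_force": 12
}}

```text
t: 21.4
ee_pos: [0.3833, -0.3156, 0.1526]
orientation: [-0.0, 1.0, 0.0, 0.0]
force: [0.7, 0.4, -1.0]
width: 0.092
```

```bash
python3 -c "
from h import *
st();refine(['white_50','blue_150'],2,('top','scene','wrist'));st()"
```

```text
t 21.40 p [ 0.3833 -0.3156  0.1526] yaw 0.000 w 0.0920 F [ 0.7  0.4 -1. ]
white_50 [0.6253 0.1374 0.0241] [0.002  0.0022 0.0021] 4
white_50 [0.6344 0.047  0.0211] [0.0017 0.0012 0.0004] 4
white_50 [ 0.3831 -0.3157  0.0012] [0.0013 0.0006 0.0013] 5
white_50 [ 0.6587 -0.1453  0.0246] [0.001  0.0012 0.0023] 6
white_50 [ 0.4986 -0.307  -0.0013] [0.0024 0.0012 0.0034] 6
white_50 [ 2.699e-01 -2.951e-01  2.000e-04] [0.002  0.0016 0.0015] 4
blue_150 [ 0.4348 -0.0102  0.003 ] [0.0011 0.0013 0.0011] 4
t 22.30 p [ 0.3832 -0.3159  0.1526] yaw 0.001 w 0.0919 F [0.7 0.1 0.2]
```

Emit:
{"fn": "move_arm", "kwargs": {
  "increments": [
    {"tx":0,"ty":0,"tz":0.01,"spin":-0.15,"claw":100},
    {"tx":0,"ty":0,"tz":0.01,"spin":-0.15,"claw":100},
    {"tx":0,"ty":0,"tz":0.01,"spin":-0.15,"claw":100},
    {"tx":0,"ty":0,"tz":0.01,"spin":-0.15,"claw":100},
    {"tx":0,"ty":0,"tz":0.01,"spin":-0.15,"claw":100},
    {"tx":0,"ty":0,"tz":0.01,"spin":-0.15,"claw":100},
    {"tx":0,"ty":0,"tz":0.02,"spin":0,"claw":100},
    {"tx":0,"ty":0,"tz":0.012,"spin":0,"claw":100},
    {"tx":0,"ty":0,"tz":0.005,"spin":0,"claw":100},
    {"tx":0,"ty":0,"tz":0,"spin":0,"claw":60},
    {"tx":0,"ty":0,"tz":0,"spin":0,"claw":0},
    {"tx":0,"ty":0,"tz":0,"spin":0,"claw":0},
    {"tx":0,"ty":0,"tz":0,"spin":0,"claw":0},
    {"tx":0,"ty":0,"tz":0,"spin":0,"claw":0},
    {"tx":0,"ty":0,"tz":0,"spin":0,"claw":0},
    {"tx":0,"ty":0,"tz":0,"spin":0,"claw":0}
  ],
  "grip_force": 12
}}

```text
t: 23.9
ee_pos: [0.3837, -0.3161, 0.0561]
orientation: [0.0, 0.9, 0.435, 0.0]
force: [1.1, 1.4, 3.2]
width: 0.057
```

Emit:
{"fn": "move_arm", "kwargs": {
  "increments": [
    {"tx":0,"ty":0,"tz":-0.01,"spin":0,"claw":0},
    {"tx":0,"ty":0,"tz":-0.03,"spin":0,"claw":0},
    {"tx":0,"ty":0,"tz":-0.03,"spin":0,"claw":0},
    {"tx":0,"ty":0,"tz":-0.02,"spin":-0.0,"claw":0},
    {"tx":0,"ty":0,"tz":-0.01,"spin":0.15,"claw":0},
    {"tx":0,"ty":0,"tz":-0.01,"spin":0.15,"claw":0},
    {"tx":0,"ty":0,"tz":-0.01,"spin":0.15,"claw":0},
    {"tx":0,"ty":0,"tz":-0.005,"spin":0.15,"claw":0},
    {"tx":0,"ty":0,"tz":0,"spin":0.15,"claw":0},
    {"tx":0,"ty":0,"tz":0,"spin":0.15,"claw":0}
  ],
  "grip_force": 12
}}

```text
t: 24.9
ee_pos: [0.3832, -0.3159, 0.1813]
orientation: [0.0, 1.0, -0.003, 0.0]
force: [-1.0, -0.8, -1.1]
width: 0.0568
```

Emit:
{"fn": "move_arm", "kwargs": {
  "increments": [
    {"tx":0.014,"ty":-0.015,"tz":0,"spin":0,"claw":0},
    {"tx":0.028,"ty":-0.028,"tz":0,"spin":0,"claw":0},
    {"tx":0.028,"ty":-0.028,"tz":0,"spin":0,"claw":0},
    {"tx":0.028,"ty":-0.028,"tz":0,"spin":0,"claw":0},
    {"tx":0.028,"ty":-0.028,"tz":0,"spin":0,"claw":0},
    {"tx":0.028,"ty":-0.028,"tz":0,"spin":0,"claw":0},
    {"tx":0.028,"ty":-0.028,"tz":0,"spin":0,"claw":0},
    {"tx":0.028,"ty":-0.028,"tz":0,"spin":0,"claw":0},
    {"tx":0.028,"ty":-0.028,"tz":0,"spin":0,"claw":0},
    {"tx":0.02,"ty":-0.02,"tz":0,"spin":0,"claw":0},
    {"tx":0.005,"ty":-0.009,"tz":0,"spin":0,"claw":0},
    {"tx":0,"ty":0,"tz":0,"spin":0,"claw":0},
    {"tx":0,"ty":0,"tz":0.03,"spin":0,"claw":0},
    {"tx":0,"ty":0,"tz":0.035,"spin":0,"claw":0},
    {"tx":0,"ty":0,"tz":0.025,"spin":0,"claw":0},
    {"tx":0,"ty":0,"tz":0.009,"spin":0,"claw":0},
    {"tx":0,"ty":0,"tz":0,"spin":0,"claw":0},
    {"tx":0,"ty":0,"tz":0,"spin":0,"claw":0}
  ],
  "grip_force": 12
}}

```text
t: 26.7
ee_pos: [0.6463, -0.0486, 0.0829]
orientation: [0.0, 1.0, 0.0, 0.001]
force: [1.0, -0.0, -0.2]
width: 0.0574
```

Emit:
{"fn": "move_arm", "kwargs": {
  "increments": [
    {"tx":0,"ty":0,"tz":0.001,"spin":0,"claw":0},
    {"tx":0,"ty":0,"tz":0.001,"spin":0,"claw":0},
    {"tx":0,"ty":0,"tz":0,"spin":0,"claw":0},
    {"tx":0,"ty":0,"tz":0,"spin":0,"claw":100},
    {"tx":0,"ty":0,"tz":0,"spin":0,"claw":100},
    {"tx":0,"ty":0,"tz":0,"spin":0,"claw":100},
    {"tx":0,"ty":0,"tz":0,"spin":0,"claw":100},
    {"tx":0,"ty":0,"tz":-0.03,"spin":0,"claw":100},
    {"tx":0,"ty":0,"tz":-0.04,"spin":0,"claw":100},
    {"tx":-0.012,"ty":-0.002,"tz":-0.02,"spin":0,"claw":100},
    {"tx":-0.04,"ty":-0.007,"tz":0,"spin":0,"claw":100},
    {"tx":-0.04,"ty":-0.007,"tz":0,"spin":0,"claw":100},
    {"tx":-0.04,"ty":-0.007,"tz":0,"spin":0,"claw":100},
    {"tx":-0.04,"ty":-0.007,"tz":0,"spin":0,"claw":100},
    {"tx":-0.04,"ty":-0.007,"tz":0,"spin":0,"claw":100},
    {"tx":0,"ty":0,"tz":0,"spin":0,"claw":100},
    {"tx":0,"ty":0,"tz":0,"spin":0,"claw":100}
  ],
  "grip_force": 12
}}

```text
t: 28.4
ee_pos: [0.4341, -0.0108, 0.17]
orientation: [0.0, 1.0, 0.0, 0.001]
force: [0.2, -0.2, 0.0]
width: 0.0921
```

```bash
python3 -c "
from h import *
st();refine(['white_150','blue_150'],3,('top','scene','wrist'));st()
p=env.camera('top');cv2.imwrite('pics/t2.png',cv2.resize(p['color'][70:240,200:430,::-1],None,fx=3,fy=3))"
```

```text
t 28.40 p [ 0.4341 -0.0108  0.17  ] yaw 0.001 w 0.0921 F [ 0.2 -0.2  0. ]
white_150 [ 0.6444 -0.0487  0.0238] [0.0019 0.0017 0.0008] 8
white_150 [ 0.657  -0.1468  0.0248] [0.001  0.0011 0.0015] 6
white_150 [0.6236 0.1387 0.0244] [0.0024 0.0029 0.002 ] 8
white_150 [ 0.4989 -0.3073  0.0007] [0.0024 0.0017 0.0012] 6
white_150 [ 0.2678 -0.2957 -0.0015] [0.0017 0.0022 0.0019] 6
white_150 [0.636  0.0476 0.0224] [0.003  0.0021 0.0012] 6
blue_150 [ 4.36e-01 -1.00e-02  4.00e-04] [0.0024 0.0019 0.0032] 8
t 29.75 p [ 0.434  -0.0108  0.1696] yaw 0.001 w 0.0918 F [-0.   0.2 -0.2]
```

View pics/t2.png

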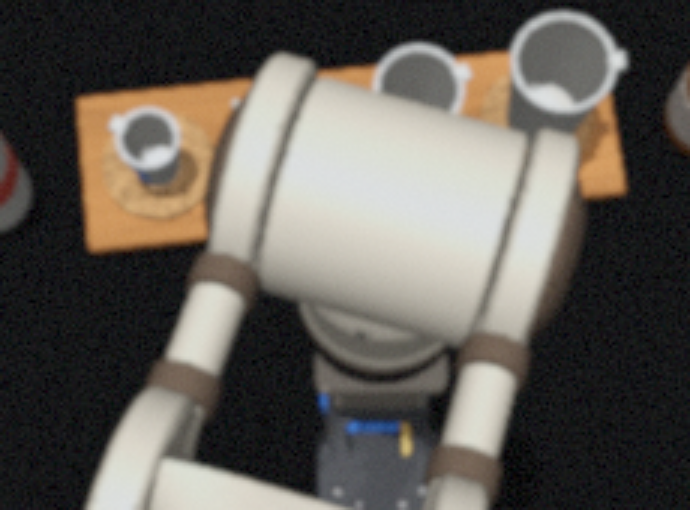

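Emit:
{"fn": "move_arm", "kwargs": {
  "increments": [
    {"tx":0.001,"ty":0,"tz":0.012,"spin":0.15,"claw":100},
    {"tx":0,"ty":0,"tz":0.012,"spin":0.15,"claw":100},
    {"tx":0,"ty":0,"tz":0.012,"spin":0.15,"claw":100},
    {"tx":0,"ty":0,"tz":0.012,"spin":0.15,"claw":100},
    {"tx":0,"ty":0,"tz":0.012,"spin":0.15,"claw":100},
    {"tx":0,"ty":0,"tz":0.01,"spin":0.15,"claw":100},
    {"tx":0,"ty":0,"tz":0.025,"spin":0,"claw":100},
    {"tx":0,"ty":0,"tz":0.015,"spin":0,"claw":100},
    {"tx":0,"ty":0,"tz":0.005,"spin":0,"claw":100},
    {"tx":0,"ty":0,"tz":0,"spin":0,"claw":60},
    {"tx":0,"ty":0,"tz":0,"spin":0,"claw":0},
    {"tx":0,"ty":0,"tz":0,"spin":0,"claw":0},
    {"tx":0,"ty":0,"tz":0,"spin":0,"claw":0},
    {"tx":0,"ty":0,"tz":0,"spin":0,"claw":0},
    {"tx":0,"ty":0,"tz":0,"spin":0,"claw":0},
    {"tx":0,"ty":0,"tz":0,"spin":0,"claw":0}
  ],
  "grip_force": 12
}}

```text
t: 31.4
ee_pos: [0.4357, -0.0111, 0.0552]
orientation: [-0.0, 0.901, -0.435, 0.001]
force: [0.6, -0.5, 4.1]
width: 0.0578
```

Emit:
{"fn": "move_arm", "kwargs": {
  "increments": [
    {"tx":0,"ty":0,"tz":-0.01,"spin":0,"claw":0},
    {"tx":0,"ty":0,"tz":-0.025,"spin":-0.15,"claw":0},
    {"tx":0,"ty":0,"tz":-0.025,"spin":-0.15,"claw":0},
    {"tx":0,"ty":0,"tz":-0.025,"spin":-0.15,"claw":0},
    {"tx":0,"ty":0,"tz":-0.025,"spin":-0.15,"claw":0},
    {"tx":0,"ty":0,"tz":-0.025,"spin":-0.15,"claw":0},
    {"tx":0,"ty":0,"tz":-0.02,"spin":-0.15,"claw":0},
    {"tx":0.02,"ty":0.004,"tz":0,"spin":0,"claw":0},
    {"tx":0.035,"ty":0.006,"tz":0,"spin":0,"claw":0},
    {"tx":0.035,"ty":0.006,"tz":0,"spin":0,"claw":0},
    {"tx":0.035,"ty":0.006,"tz":0,"spin":0,"claw":0},
    {"tx":0.035,"ty":0.006,"tz":0,"spin":0,"claw":0},
    {"tx":0.03,"ty":0.006,"tz":0,"spin":0,"claw":0},
    {"tx":0.015,"ty":0.003,"tz":0,"spin":0,"claw":0},
    {"tx":0.005,"ty":0,"tz":0,"spin":0,"claw":0},
    {"tx":0,"ty":0,"tz":0,"spin":0,"claw":0},
    {"tx":0,"ty":0,"tz":0,"spin":0,"claw":0}
  ],
  "grip_force": 12
}}

```text
t: 33.1
ee_pos: [0.6442, -0.0472, 0.2097]
orientation: [-0.0, 1.0, 0.001, -0.0]
force: [-0.4, 0.2, -0.1]
width: 0.0581
```

```bash
python3 -c "
from h import *
st();refine(['white_150','blue_150'],3,('top','scene'));s=st()
p=env.camera('scene');cv2.imwrite('pics/s3.png',cv2.resize(p['color'][60:300,180:400,::-1],None,fx=2.5,fy=2.5))"
```

```text
t 33.10 p [ 0.6442 -0.0472  0.2097] yaw 0.001 w 0.0581 F [-0.4  0.2 -0.1]
white_150 [0.6224 0.1363 0.0228] [0.0011 0.0015 0.0035] 5
white_150 [ 0.4966 -0.3077  0.0015] [0.002  0.0013 0.0023] 6
white_150 [ 0.6585 -0.1452  0.0234] [0.0012 0.0013 0.0035] 7
white_150 [ 0.269  -0.2961 -0.0008] [0.0012 0.0013 0.0007] 5
white_150 [0.6381 0.0471 0.0225] [0.0011 0.0009 0.0014] 3
white_150 [ 0.6453 -0.048   0.025 ] [0.001  0.0016 0.0017] 3
white_150 [ 0.6071  0.2718 -0.002 ] [0. 0. 0.] 1
blue_150 [ 0.6417 -0.0448  0.1585] [0.0017 0.0002 0.0002] 3
t 34.00 p [ 0.645  -0.0476  0.2096] yaw 0.001 w 0.0574 F [0.  0.4 0.1]
```

View pics/s3.png

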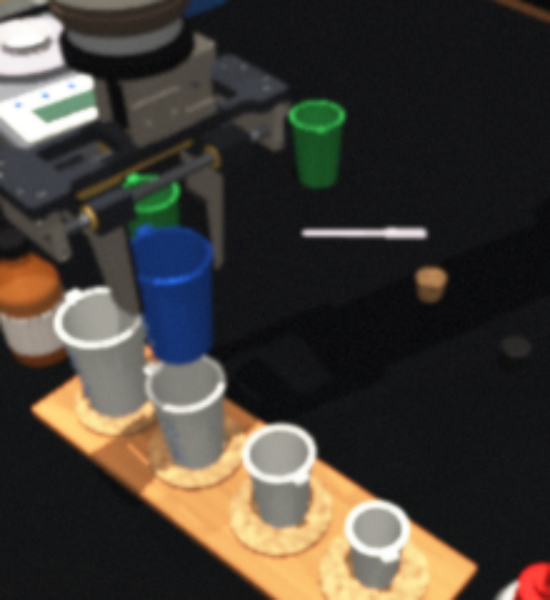

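```bash
cat > fit.py <<'E'
from h import *
from scipy.optimize import minimize
def hull(p,xy,z,h=.085,R=.0295,r=.023,s=4):
    a=np.linspace(0,2*np.pi,60); P=[]
    for zz,rr in((z,r),(z+h,R)): P.append(np.c_[xy[0]+rr*np.cos(a),xy[1]+rr*np.sin(a),0*a+zz,0*a+1])
    c=(np.asarray(p["extrinsics"])@np.vstack(P).T)[:3]; q=np.asarray(p["camera_matrix"])@np.array([c[0],-c[1],-c[2]])
    uv=(q[:2]/q[2]).T; m=np.zeros((400*s,640*s),np.uint8)
    cv2.fillConvexPoly(m,cv2.convexHull(np.round((uv+.5)*s*16).astype(np.int32)),1,shift=4)
    return cv2.resize(m.astype(np.float32),(640,400),interpolation=cv2.INTER_AREA)
def fit(p,reg,xy0,z,ign=None):
    w=1.0 if ign is None else 1-ign
    f=lambda v:(np.abs(hull(p,v,z)-reg)*w).sum()
    o=minimize(f,xy0,method="Nelder-Mead",options=dict(initial_simplex=np.array(xy0)+[[0,0],[.006,0],[0,.006]],xatol=1e-4,fatol=.1))
    return o.x.round(4),round(float(o.fun),1),int(reg.sum())
def region(k,p,uv):
    best=[d["region"] for d in env.trace(k,p) if d["region"][uv[1],uv[0]]]
    return best[0].astype(np.float32) if best else None
def pix(p,X):
    c=np.asarray(p["extrinsics"])@np.r_[X,1]; q=np.asarray(p["camera_matrix"])@np.array([c[0],-c[1],-c[2]]); return (q[:2]/q[2]).round().astype(int)
E
python3 - <<'E'
from fit import *
zb=.024; s=st(); zB=.21-.0005-.055
p=env.camera("scene")
B=region("blue_150",p,pix(p,[.645,-.047,zB+.04])); W=region("white_150",p,pix(p,[.645,-.047,.06]))
print("blue",fit(p,B,[.645,-.047],zB)); print("white",fit(p,W,[.645,-.048],zb,B))
# check of bias: other objects with same fit
for n,xy in(("g1",[.498,-.3075]),):
    R=region("white_150",p,pix(p,[*xy,.05])); print(n,R is not None and fit(p,R,xy,0.))
E
```

```text
t 34.05 p [ 0.645  -0.0476  0.2096] yaw 0.001 w 0.0573 F [ 0.3 -0.2 -1.1]
blue (array([ 0.6454, -0.0465]), 166.1, 1524)
white (array([ 0.6459, -0.0523]), 43.6, 1111)
g1 (array([ 0.492 , -0.3185]), 447.9, 285)
```

```bash
python3 - <<'E'
from fit import *
zB=.2095-.055
for _ in range(2):
    p=env.camera("scene")
    B=region("blue_150",p,pix(p,[.645,-.047,zB+.04])); W=region("white_150",p,pix(p,[.645,-.047,.06]))
    for dz in (-.002,0,.002):
        ig=np.zeros((400,640)); ig[:pix(p,[.645,-.047,zB+.045])[1]]=1
        print("blue low",fit(p,B,[.645,-.047],zB+dz,ig))
    igw=cv2.dilate(B,np.ones((3,3)))
    print("white",fit(p,W,[.645,-.048],.024,igw))
    ig[:]=0; ig[:pix(p,[.645,-.047,.06])[1]]=1; print("white low",fit(p,W,[.645,-.048],.024,ig))
    # raw edges per row: blue lower part
    for k,M in(("B",B),("W",W)):
        ys=np.where(M.any(1))[0]
        print(k,[(int(y),int(np.where(M[y])[0][0]),int(np.where(M[y])[0][-1])) for y in ys[::8]])
    print(pix(p,[.645,-.0475,zB]),pix(p,[.645,-.0475,.109]),pix(p,[.645,-.0575,.109]))
E
```

```text
blue low (array([ 0.6446, -0.049 ]), 39.2, 1454)
blue low (array([ 0.6457, -0.0473]), 41.1, 1454)
blue low (array([ 0.6467, -0.0457]), 42.6, 1454)
white (array([ 0.646 , -0.0514]), 49.6, 1098)
white low (array([ 0.646 , -0.0511]), 16.8, 1098)
B [(151, 237, 251), (159, 233, 264), (167, 234, 263), (175, 236, 263), (183, 237, 263), (191, 237, 263), (199, 240, 262)]
W [(204, 260, 263), (212, 238, 269), (220, 240, 268), (228, 243, 268), (236, 246, 268), (244, 249, 266)]
[252 196] [255 213] [251 210]
blue low (array([ 0.6454, -0.0462]), 46.6, 1531)
blue low (array([ 0.6465, -0.0446]), 46.2, 1531)
blue low (array([ 0.6474, -0.0429]), 45.9, 1531)
white (array([ 0.6471, -0.0502]), 35.6, 1108)
white low (array([ 0.6474, -0.0502]), 11.1, 1108)
B [(150, 237, 239), (158, 232, 264), (166, 233, 263), (174, 235, 263), (182, 237, 264), (190, 237, 264), (198, 239, 263), (206, 249, 254)]
W [(204, 259, 263), (212, 238, 268), (220, 240, 268), (228, 243, 268), (236, 245, 268), (244, 248, 266)]
[252 196] [255 213] [251 210]
```

Emit:
{"fn": "move_arm", "kwargs": {
  "increments": [
    {"tx":0.0005,"ty":0.0025,"tz":0.01,"spin":0,"claw":0},
    {"tx":0,"ty":0,"tz":0.02,"spin":0,"claw":0},
    {"tx":0,"ty":0,"tz":0.01,"spin":0,"claw":0},
    {"tx":0,"ty":0,"tz":0.005,"spin":0,"claw":0},
    {"tx":0,"ty":0,"tz":0.005,"spin":0,"claw":0},
    {"tx":0,"ty":0,"tz":0.005,"spin":0,"claw":0},
    {"tx":0,"ty":0,"tz":0.005,"spin":0,"claw":0},
    {"tx":0,"ty":0,"tz":0,"spin":0,"claw":0},
    {"tx":0,"ty":0,"tz":0,"spin":0,"claw":0}
  ],
  "grip_force": 12
}}

```text
t: 35.45
ee_pos: [0.6456, -0.0501, 0.1498]
orientation: [0.0, 1.0, 0.0, 0.0]
force: [0.4, -0.2, -0.4]
width: 0.0575
```

```bash
python3 -c "
from h import *
s=st();print(s['wrist_torque'])
p=env.camera('scene');cv2.imwrite('pics/s4.png',cv2.resize(p['color'][130:270,200:320,::-1],None,fx=4,fy=4,interpolation=2))"
```

```text
t 35.45 p [ 0.6456 -0.0501  0.1498] yaw 0.001 w 0.0575 F [ 0.4 -0.2 -0.4]
[-0.08690619  0.09598222 -0.00497167]
```

View pics/s4.png

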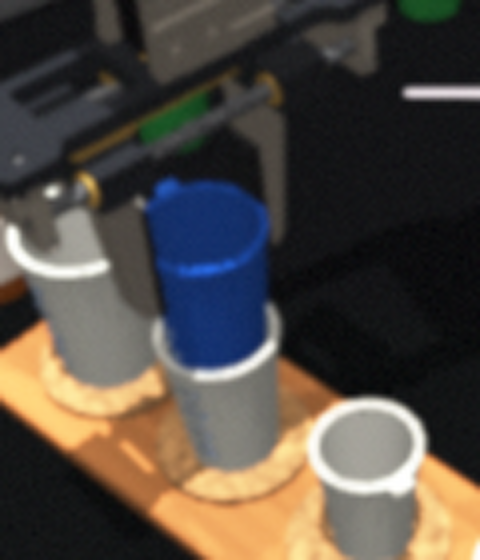

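The blue beaker enters centred and without force. With this grip, though, the fingertips would reach the white rim before the cones meet. I'll lift it out, stand it on the bench and regrip 8 mm higher.

Emit:
{"fn": "move_arm", "kwargs": {
  "increments": [
    {"tx":0,"ty":0,"tz":-0.01,"spin":0,"claw":0},
    {"tx":0,"ty":0,"tz":-0.02,"spin":0,"claw":0},
    {"tx":0,"ty":0,"tz":-0.025,"spin":0,"claw":0},
    {"tx":-0.016,"ty":0,"tz":0,"spin":0,"claw":0},
    {"tx":-0.04,"ty":0,"tz":0,"spin":0,"claw":0},
    {"tx":-0.04,"ty":0,"tz":0,"spin":0,"claw":0},
    {"tx":-0.035,"ty":0,"tz":0,"spin":0,"claw":0},
    {"tx":-0.015,"ty":0,"tz":0.02,"spin":0,"claw":0},
    {"tx":0,"ty":0,"tz":0.04,"spin":0,"claw":0},
    {"tx":0,"ty":0,"tz":0.04,"spin":0,"claw":0},
    {"tx":0,"ty":0,"tz":0.03,"spin":0,"claw":0},
    {"tx":0,"ty":0,"tz":0.012,"spin":0,"claw":0},
    {"tx":0,"ty":0,"tz":0.006,"spin":0,"claw":0},
    {"tx":0,"ty":0,"tz":0,"spin":0,"claw":0},
    {"tx":0,"ty":0,"tz":0,"spin":0,"claw":0}
  ],
  "grip_force": 12
}}

```text
t: 37.0
ee_pos: [0.501, -0.0507, 0.0584]
orientation: [0.001, 1.0, 0.001, 0.002]
force: [0.1, 0.3, -0.1]
width: 0.0575
```

Emit:
{"fn": "move_arm", "kwargs": {
  "increments": [
    {"tx":0,"ty":0,"tz":0.001,"spin":0,"claw":0},
    {"tx":0,"ty":0,"tz":0.001,"spin":0,"claw":0},
    {"tx":0,"ty":0,"tz":0.0005,"spin":0,"claw":0},
    {"tx":0,"ty":0,"tz":0,"spin":0,"claw":0}
  ],
  "grip_force": 12
}}

```text
t: 37.4
ee_pos: [0.5004, -0.0506, 0.0552]
orientation: [0.0, 1.0, 0.001, 0.001]
force: [-0.4, -0.6, 5.6]
width: 0.0578
```

Contact with the bench (5.6 N). Next: release, raise 8 mm and regrip.

Emit:
{"fn": "move_arm", "kwargs": {
  "increments": [
    {"tx":0,"ty":0,"tz":0,"spin":0,"claw":80},
    {"tx":0,"ty":0,"tz":0,"spin":0,"claw":80},
    {"tx":0,"ty":0,"tz":-0.004,"spin":0,"claw":80},
    {"tx":0,"ty":0,"tz":-0.0045,"spin":0,"claw":80},
    {"tx":0,"ty":0,"tz":0,"spin":0,"claw":80},
    {"tx":0,"ty":0,"tz":0,"spin":0,"claw":0},
    {"tx":0,"ty":0,"tz":0,"spin":0,"claw":0},
    {"tx":0,"ty":0,"tz":0,"spin":0,"claw":0},
    {"tx":0,"ty":0,"tz":0,"spin":0,"claw":0},
    {"tx":0,"ty":0,"tz":0,"spin":0,"claw":0},
    {"tx":0,"ty":0,"tz":0,"spin":0,"claw":0}
  ],
  "grip_force": 10
}}

```text
t: 38.5
ee_pos: [0.4995, -0.0502, 0.0625]
orientation: [-0.0, 1.0, 0.001, -0.0]
force: [0.9, -0.3, -1.3]
width: 0.058
```

Emit:
{"fn": "move_arm", "kwargs": {
  "increments": [
    {"tx":0,"ty":0,"tz":-0.015,"spin":0,"claw":0},
    {"tx":0,"ty":0,"tz":-0.04,"spin":0,"claw":0},
    {"tx":0,"ty":0,"tz":-0.04,"spin":0,"claw":0},
    {"tx":0,"ty":0,"tz":-0.035,"spin":0,"claw":0},
    {"tx":0.016,"ty":0,"tz":-0.02,"spin":0,"claw":0},
    {"tx":0.035,"ty":0,"tz":0,"spin":0,"claw":0},
    {"tx":0.04,"ty":0,"tz":0,"spin":0,"claw":0},
    {"tx":0.04,"ty":0,"tz":0,"spin":0,"claw":0},
    {"tx":0.015,"ty":0,"tz":0,"spin":0,"claw":0},
    {"tx":0,"ty":0,"tz":0,"spin":0,"claw":0},
    {"tx":0,"ty":0,"tz":0.02,"spin":0,"claw":0},
    {"tx":0,"ty":0,"tz":0.015,"spin":0,"claw":0},
    {"tx":0,"ty":0,"tz":0.005,"spin":0,"claw":0},
    {"tx":0,"ty":0,"tz":0.005,"spin":0,"claw":0},
    {"tx":0,"ty":0,"tz":0.005,"spin":0,"claw":0},
    {"tx":0,"ty":0,"tz":0.005,"spin":0,"claw":0},
    {"tx":0,"ty":0,"tz":0,"spin":0,"claw":0},
    {"tx":0,"ty":0,"tz":0,"spin":0,"claw":0}
  ],
  "grip_force": 12
}}

```text
t: 40.3
ee_pos: [0.6456, -0.0501, 0.1578]
orientation: [0.0, 1.0, 0.0, 0.0]
force: [0.6, 0.3, 0.3]
width: 0.0574
```

Same entry depth as before, with no force. Continuing slowly.

Emit:
{"fn": "move_arm", "kwargs": {
  "increments": [
    {"tx":0,"ty":0,"tz":0.005,"spin":0,"claw":0},
    {"tx":0,"ty":0,"tz":0.005,"spin":0,"claw":0},
    {"tx":0,"ty":0,"tz":0.005,"spin":0,"claw":0},
    {"tx":0,"ty":0,"tz":0.005,"spin":0,"claw":0},
    {"tx":0,"ty":0,"tz":0.004,"spin":0,"claw":0},
    {"tx":0,"ty":0,"tz":0,"spin":0,"claw":0}
  ],
  "grip_force": 12
}}

```text
t: 40.9
ee_pos: [0.645, -0.05, 0.1326]
orientation: [-0.0, 1.0, 0.0, -0.001]
force: [0.1, 0.1, -0.0]
width: 0.0575
```

Emit:
{"fn": "move_arm", "kwargs": {
  "increments": [
    {"tx":0,"ty":0,"tz":0.003,"spin":0,"claw":0},
    {"tx":0,"ty":0,"tz":0.003,"spin":0,"claw":0},
    {"tx":0,"ty":0,"tz":0.003,"spin":0,"claw":0},
    {"tx":0,"ty":0,"tz":0.002,"spin":0,"claw":0},
    {"tx":0,"ty":0,"tz":0,"spin":0,"claw":0}
  ],
  "grip_force": 12
}}

```text
t: 41.4
ee_pos: [0.6453, -0.05, 0.1221]
orientation: [-0.0, 1.0, 0.001, -0.0]
force: [0.0, -0.5, -0.2]
width: 0.0578
```

Emit:
{"fn": "move_arm", "kwargs": {
  "increments": [
    {"tx":0,"ty":0,"tz":0.001,"spin":0,"claw":0},
    {"tx":0,"ty":0,"tz":0.001,"spin":0,"claw":0},
    {"tx":0,"ty":0,"tz":0.001,"spin":0,"claw":0},
    {"tx":0,"ty":0,"tz":0.001,"spin":0,"claw":0},
    {"tx":0,"ty":0,"tz":0,"spin":0,"claw":0},
    {"tx":0,"ty":0,"tz":0,"spin":0,"claw":0}
  ],
  "grip_force": 12
}}

```text
t: 42.0
ee_pos: [0.6456, -0.0501, 0.1188]
orientation: [0.0, 1.0, 0.001, 0.0]
force: [-0.4, -0.2, 1.5]
width: 0.0579
```

Emit:
{"fn": "move_arm", "kwargs": {
  "increments": [
    {"tx":0,"ty":0,"tz":0.001,"spin":0,"claw":0},
    {"tx":0,"ty":0,"tz":0,"spin":0,"claw":0}
  ],
  "grip_force": 12
}}

```text
t: 42.2
ee_pos: [0.6457, -0.0502, 0.1181]
orientation: [0.0, 1.0, 0.001, 0.0]
force: [-0.9, -0.9, 3.6]
width: 0.0575
```

Emit:
{"fn": "move_arm", "kwargs": {
  "increments": [
    {"tx":0,"ty":0,"tz":0,"spin":0,"claw":0}
  ],
  "grip_force": 12
}}

```text
t: 42.3
ee_pos: [0.6457, -0.0502, 0.118]
orientation: [0.0, 1.0, 0.001, 0.0]
force: [-0.5, -0.7, 4.5]
width: 0.0576
```

Light contact (about 4 N). Release and retreat straight up.

Emit:
{"fn": "move_arm", "kwargs": {
  "increments": [
    {"tx":0,"ty":0,"tz":0,"spin":0,"claw":70},
    {"tx":0,"ty":0,"tz":0,"spin":0,"claw":90},
    {"tx":0,"ty":0,"tz":0,"spin":0,"claw":100},
    {"tx":0,"ty":0,"tz":0,"spin":0,"claw":100},
    {"tx":0,"ty":0,"tz":-0.02,"spin":0,"claw":100},
    {"tx":0,"ty":0,"tz":-0.04,"spin":0,"claw":100},
    {"tx":0,"ty":0,"tz":-0.04,"spin":0,"claw":100},
    {"tx":-0.02,"ty":0,"tz":-0.02,"spin":0,"claw":100},
    {"tx":-0.04,"ty":0,"tz":0,"spin":0,"claw":100},
    {"tx":-0.04,"ty":0,"tz":0,"spin":0,"claw":100},
    {"tx":-0.04,"ty":0,"tz":0,"spin":0,"claw":100},
    {"tx":-0.04,"ty":0,"tz":0,"spin":0,"claw":100},
    {"tx":-0.04,"ty":0,"tz":0,"spin":0,"claw":100},
    {"tx":-0.04,"ty":0,"tz":0,"spin":0,"claw":100},
    {"tx":0,"ty":0,"tz":0,"spin":0,"claw":100},
    {"tx":0,"ty":0,"tz":0,"spin":0,"claw":100}
  ],
  "grip_force": 12
}}

```text
t: 43.9
ee_pos: [0.3855, -0.0504, 0.2379]
orientation: [0.0, 1.0, 0.0, 0.001]
force: [0.8, -0.3, -0.2]
width: 0.0918
```

```bash
python3 -c "
from h import *
st();refine(['white_150','blue_150','mat_a'],3)
a=env.camera('scene')['color'][130:340,150:430];b=env.camera('top')['color'][70:160,200:430]
a=cv2.resize(a,(720,540)); cv2.imwrite('pics/s5.png',a[:,:,::-1]); cv2.imwrite('pics/t5.png',cv2.resize(b,(690,270))[:,:,::-1])"
```

```text
t 43.90 p [ 0.3855 -0.0504  0.2379] yaw 0.000 w 0.0918 F [ 0.8 -0.3 -0.2]
white_150 [ 0.4975 -0.307   0.0009] [0.0021 0.0013 0.0031] 6
white_150 [0.6262 0.1376 0.0229] [0.0024 0.0031 0.0012] 6
white_150 [0.6341 0.0473 0.0234] [0.0018 0.0013 0.0009] 6
white_150 [ 0.6584 -0.1466  0.0244] [0.0008 0.001  0.0024] 6
white_150 [ 0.2687 -0.2964 -0.0014] [0.0008 0.0015 0.0021] 6
white_150 [ 0.6459 -0.0487  0.0246] [0.0024 0.0015 0.0015] 6
blue_150 [ 0.6432 -0.0485  0.0544] [0.0011 0.0003 0.001 ] 6
blue_150 [0.6351 0.0471 0.0234] [0.0025 0.0003 0.0026] 3
blue_150 [ 6.087e-01  2.724e-01 -6.000e-04] [0. 0. 0.] 1
mat_a [0.6375 0.0492 0.0174] [0.0025 0.0011 0.0017] 6
mat_a [0.625  0.1426 0.0189] [0.0028 0.0034 0.0017] 6
mat_a [ 0.6471 -0.0508  0.019 ] [0.0014 0.0016 0.0021] 4
mat_a [ 0.6599 -0.1431  0.0171] [0.0027 0.0003 0.0025] 5
```

View pics/s5.png

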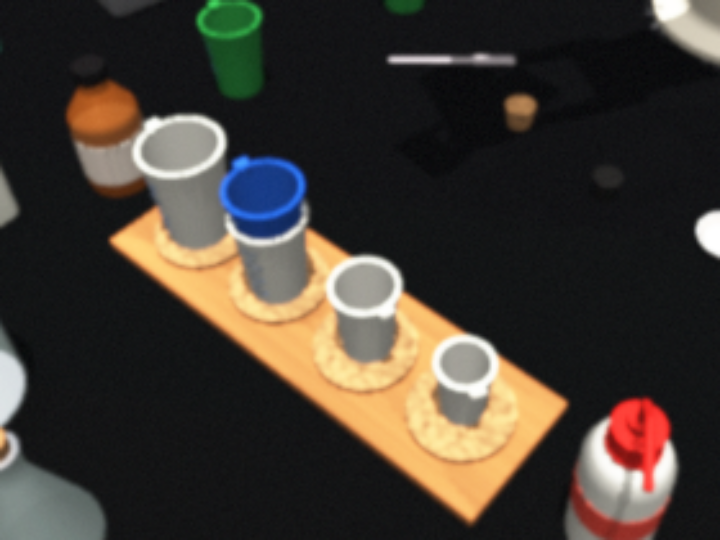

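View pics/t5.png

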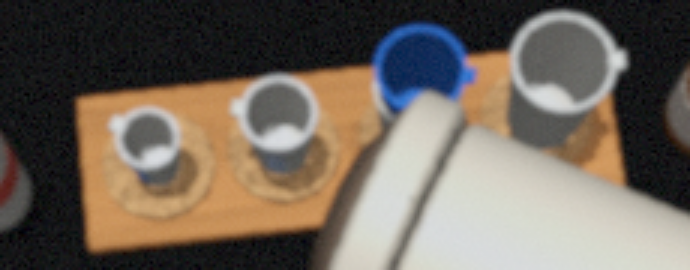

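The scene view shows the blue beaker in its twin at pixel (263,190), standing out evenly. The row runs 50, 100, 150, 250 from the wash bottle, each on its mat. Handing in.

```bash
python3 -c "
from h import *
st();env.job_done();print('done')"
```

```text
t 45.20 p [ 0.3855 -0.0503  0.2376] yaw 0.001 w 0.0919 F [ 0.6  0.4 -0.8]
the job is handed in; nothing more can be done
done
```

The job is handed in at about 45 s of the 112 s. The white 50, 100, 150 and 250 ml beakers stand on mats a to d in that order, starting at the wash-bottle end, and the blue beaker rests in the white 150.

On the way, my first grip on the blue beaker was too low: the fingertips would have met the white rim. I lifted it out again, stood it on the bench and regripped about 8 mm higher. I then lowered it to a light touch of about 4.5 N and released it.

**Last checks:**
- **Mats:** the networks put each beaker within about 5 mm of its mat centre (limit 15 mm), with undersides at about 24 mm, as they should be on the mats.
- **Blue beaker:** it sits about 3 mm from the twin's axis (limit 6 mm), undersides about 30 mm apart (allowed 22 to 37 mm).
- **Upright:** I judged this by eye in the last pictures and saw no tilt; I did not measure the angle.

**Disagreement:** before insertion, my silhouette fit put the white 150 up to 6 mm from the blue beaker's axis, while the networks said about 5 mm and the arm's own position about 1 mm. I shifted the blue beaker 2.5 mm, and it went in with no force until the cones touched.

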